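Unload the weight pot of the pulley trainer

ROBOT

A 6-joint arm with a two-finger parallel gripper is mounted at the origin on the work surface. World frame = base frame: x ahead of the robot, y to its left, z up, the work surface at z = 0. Lengths are in m, angles in degrees, forces in N, time in s.
With the tool pointing down it reaches from about 0.25 to 0.725 m from the base axis. Payload 9.7 kg.
Tool frame: the origin (TCP) lies at the very end of the fingers, on their centre line; the grasp point (between the pads) lies 19 mm behind it (bot.grip_depth is the distance from the TCP to the grasp point, in m); z points along the fingers, y is the direction in which the jaws open and shut (so a half turn about z gives the same grasp; the last joint's range is limited). The gripper opens to 85 mm and grips with 20 to 120 N. Pads are 22 mm wide; open, the fingers measure 114 mm over their backs; the gripper's body (76 mm by 85 mm) begins 54 mm behind the grasp point. The pads swing forward as they close: fully open they stand 13 mm farther back than shut.
Start: joints at [0, 4.979, 10.078, 95.1, 0, 90], TCP at [0.55, -0, 0.231] pointing down, gripper open.
Joint ranges: [-179.16, 179.16], [-48.56, 103.87], [-65.8, 70.77], [-126.05, 130.52], [-82.76, 87.17], [-180, 180]. Speed limits (degrees/s): [127.2, 127.2, 147.25, 180, 180, 180].

INTERFACE

Orientations are given as [roll, pitch, yaw] about the fixed x, y, z axes, in that order (R = Rz(yaw) Ry(pitch) Rx(roll)).
In Python, from workcell import bot, viewer gives the robot as it stands.
- The arm moves only by the tool arm_command, never from a script. Its argument "motion" is a list of rows, each a list of 3 entries, a list of its own where there are three numbers: the opening, from 0 (shut) to 1 (fully open), then the shift along the tool's x, y, z in units of 60 mm (1.0 is 60 mm), then the turn, a rotation vector about the tool's x, y, z in units of 6 degrees (1.0 is 6 degrees). A call has 1 to 12 rows; each row shifts and turns the commanded pose from where the row before left it, along the tool's axes as they then stand; what a row does not reach is not made up. A row lasts 1/8 s, in which the tool goes at most 62.5 mm and 10.7 degrees, less where a joint would pass 70% of its speed; a pose out of reach is approached as far as the arm can. A call is refused whole if a number of a shift passes 1 or a number of a turn 1, either way. A call with a gripper value outside its range is refused whole. The fingers move at their own pace and stop on an object; "newtons" is the grip in N (left out, the last holds). Time passes only in rows, so rows that do not move let the fingers close. It gives the time, the measured TCP pose, the force and the opening at its end, in the units of the state.
- bot.get_obs(): the state, without advancing time (a new reading comes with each control period).
- viewer.camera(name): name is "scene" or "side" or "wrist"; returns the picture (400x640x3 uint8, blue, green, red); there is no depth.
- viewer.calibration(name): a dict with "fx", "fy", "cx", "cy" (pixels), "T" (4x4, takes a point from camera to world coordinates). Camera axes: x right, y down, z forward; pixel columns grow to the right and rows downward; lengths in m; the calibration is good to about 2 mm. The wrist camera is an equidistant fisheye: a pixel r from the principal point sees the ray r / f radians off the axis. A picture is of the moment at which its call begins: read the wrist's pose just before it. calibration takes no time and is no camera call; for the wrist camera it gives the pose at the moment of the call.
- bot.job_done(): hands the job in, once; it reports no verdict.
The state is a dict: "time": time; "q": joint angles; "qd": joint speeds; "joint_efforts": joint torques, N m; "ee_pos": TCP position; "tcp_rot": TCP orientation; "wrist_force": force on the tool from outside, world axes, zero at the start; "torque": the same for the moment, N m; "opening": finger opening in m.
Only numpy, scipy, OpenCV 4.12 (cv2) and the standard library are available. Lean on these libraries where they do the work, as an engineer would, in place of code of your own. Each camera call takes 0.05 s, during which the arm holds its last target.

TASK

The cap of the weight pot is stuck: break it loose with a short hard twist anticlockwise (seen from above), spin it on until its lugs come out from under the ledges, lift it off and set it down bar up in the empty square cap tray. Then lift the weight out of the pot by its head and stand it upright in its own pocket of the rack, the one labelled with two dots. Set the cap and the weight down without dropping them, and leave the gel bottle, the cream jar, the muscle stimulator and the small weight where they stand.

Things in the scene. Friction and masses are not known exactly. Their poses are not given: they have to be found in the camera images.
- pot: Fixed upright steel cup, its place and yaw vary; 62 mm high to its rim, 70 mm inside and 82 mm outside diameter, inner floor 10 mm above the table. Round the rim is a 120 mm flange with two hooked ledges opposite each other that hold the cap's lugs down. Origin: centre of the underside, on the table; z up, its x axis marks where the closed cap's lugs lie.
- pot_rim (a point): Centre of the pot's rim, 62 mm above the table, axes as the pot's. Counted anticlockwise from +x, the ledges cover -20 to +95 and 160 to 275 degrees (tops 16 mm above the rim, inner edges 46 mm and outer 60 mm from the axis), each with a stop at its first end; the two gaps are between them.
- pot_gap (a point): Middle of one of the two gaps between the ledges, at the rim's height, 50 mm from the axis, 127.5 degrees anticlockwise from the pot's +x; the other gap is opposite. With a lug here the cap can be lifted straight up (turned 110 to 145 degrees from the pot's x; a stop ends the turn near 148).
- cap: Loose grey plastic cap, 0.22 kg: hollow dome 83 mm in diameter, 56 mm high, 50 mm deep inside, over the weight's head; straight grip bar on top, 60 mm long along its x, 18 mm wide along its y, from 56 to 90 mm above the origin (centre of the underside). At the start its x axis is within 3 degrees of the pot's and its underside 2 mm above the rim. Lift it 55 mm or more to clear the weight.
- cap_lug (a point): Middle of one of the cap's two lugs, at its foot on the +x side (the other on -x): 18 mm wide, 8 mm thick, reaching 53 mm from the axis. Spring pads jam the lugs under the ledges: the first 25 degrees anticlockwise from the pot's x need a twist of about 0.5 to 1.1 N m; then the cap drops up to 2 mm onto the rim and turns freely.
- cap_bar (a point): Point on the cap's axis in the grip bar, 78 mm above the cap's underside and 12 mm below the bar's top; a good height for the middle of the grasp.
- weight: Loose steel weight with two black dots on its head, 0.5 to 0.7 kg, 95 mm high: cylinder 50 mm in diameter and 50 mm high, 14 mm neck, round head 26 mm in diameter from 70 to 95 mm above the origin (centre of the underside). Stands in the pot on the inner floor, up to 6 mm off its middle.
- weight_head (a point): Centre of the weight's head, 83 mm above its underside: where to grasp it.
- pocket_two: The weight's own pocket: fixed open-topped square aluminium box on the rack labelled with two dots, inside 62 by 62 mm, outside 70 by 70 mm, 44 mm high, inner floor 4 mm above its origin (centre of its underside, on the rack plate 6 mm above the table). The three pockets stand in a row 100 mm apart in any order.
- pocket_two_floor (a point): Centre of the inner floor of the two-dot pocket, where the weight's underside is to stand.
- pocket_one: The one-dot pocket, inside 50 mm square, outside 58 mm, 44 mm high; the small weight stands in it. Leave it.
- pocket_three: The three-dot pocket, inside 76 mm square, outside 84 mm, 44 mm high; empty and to stay empty.
- rack: Fixed white base plate of the rack, 120 by 340 by 6 mm, carrying the three pockets in a row along its y axis; origin: centre of its underside on the table.
- cap_tray: Fixed low square grey tray for the cap, 135 by 135 mm outside, 127 mm inside, walls 18 mm high, floor 4 mm thick; origin: centre of its underside on the table. It and the pot stand on opposite sides of the table, either way round.
- gel_bottle: Bystander: clear bottle, 58 mm in diameter, 190 mm high, standing between pot and tray; origin: centre of its underside.
- cream_jar: Bystander: white jar, 68 mm in diameter, 85 mm high, beside one end of the rack; origin: centre of its underside.
- muscle_stimulator: Bystander: flat white hand-held unit, 62 by 105 by 26 mm, beside one end of the rack; origin: centre of its underside.
- weight_small: Bystander: small steel weight with one dot, 38 mm in diameter and 95 mm high, standing in the one-dot pocket; origin: centre of its underside.
There are look-alikes about, which are no part of the job. What is shaped like the cap but orange or purple is not meant.

How it is judged:
By the outcome, as a careful person would: the job done as asked, in the order asked, and still so for the second after the job is handed in, with the robot touching nothing.
It also fails if it takes over 69 s, if anything falls off the work surface, if the arm or the gripper's body presses on something with over 40 N, if the wrist force passes 120 N, or if a joint passes its speed limit or range.

## Working session

There is one attempt and no reset: what is moved stays moved. The work goes in short steps, Python scripts to look and compute and a tool call to move; the robot and the scene stay as the last step left them, time stands still between calls to the robot, and variables do not carry over. Pictures are saved under pics/ and viewed, and the job is handed in when it is done.

Besides the shell and the picture viewer there is one more tool, called after "Call:" in YAML: its name, and indented under it one key for each argument. arm_command: Moves the arm, as the interface text tells. Its arguments: {"type":"object","properties":{"motion":{"type":"array"},"newtons":{"type":"number"}},"required":["motion"]}

```bash
mkdir -p pics; ls
python3 - <<'E'
from workcell import bot, viewer
import cv2
o=bot.get_obs(); print(o)
for n in ("scene","side","wrist"):
    cv2.imwrite(f"pics/{n}0.png",viewer.camera(n)); c=viewer.calibration(n); print(n,c)
E
```

```text
pics
{'time': 0.0, 'q': array([1.50937904e-04, 5.00999989e+00, 1.00352654e+01, 9.50981724e+01,
       1.55817113e-03, 9.00013479e+01]), 'qd': array([ 0.03000625,  0.05237116,  0.05227311, -0.0747069 , -0.03008614,
        0.07232598]), 'joint_efforts': array([ 7.68234549e-04, -5.20392072e+01,  4.64802504e+01,  1.63646933e-02,
        2.23589603e-05, -6.77332673e-05]), 'ee_pos': array([5.49784539e-01, 9.19896896e-06, 2.30600879e-01]), 'tcp_rot': array([-1.79927093e+02, -1.55645468e-03,  8.99988010e+01]), 'wrist_force': array([-0.59324677, -0.00389722,  0.51774773]), 'torque': array([-0.02765594, -0.01977134, -0.01174319]), 'opening': 0.08545887676425766}
scene {'fx': 448.6297362346987, 'fy': 448.6297362346987, 'cx': 316.06542986262014, 'cy': 196.75925024157783, 'T': array([[ 0.36708697,  0.78767056, -0.49479516,  1.11821454],
       [ 0.93016049, -0.3068483 ,  0.20160751, -0.26398101],
       [ 0.00697325, -0.53424639, -0.84530004,  1.17558705],
       [ 0.        ,  0.        ,  0.        ,  1.        ]])}
side {'fx': 400.83095711331174, 'fy': 400.83095711331174, 'cx': 319.4272439208318, 'cy': 194.3869203026742, 'T': array([[-0.98207327, -0.14795985,  0.11679027,  0.35118586],
       [-0.18795884,  0.72175708, -0.66613677,  0.73787608],
       [ 0.01426729, -0.67614688, -0.7366287 ,  0.90695444],
       [ 0.        ,  0.        ,  0.        ,  1.        ]])}
wrist {'fx': 309.70691628693146, 'fy': 309.70691628693146, 'cx': 318.23692399403785, 'cy': 203.05364699658375, 'T': array([[ 9.99997853e-01,  1.86573408e-03, -9.01783406e-04,
         5.49160936e-01],
       [ 1.46712267e-03, -9.44763764e-01, -3.27748804e-01,
         8.48992860e-02],
       [-1.46346440e-03,  3.27746777e-01, -9.44764472e-01,
         3.72556652e-01],
       [ 0.00000000e+00,  0.00000000e+00,  0.00000000e+00,
         1.00000000e+00]])}
```

View pics/scene0.png

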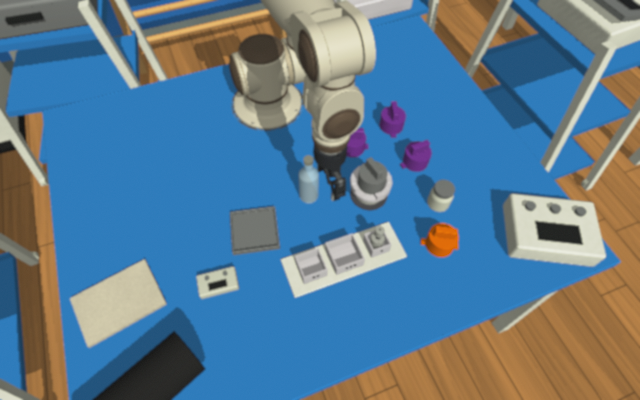

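View pics/side0.png

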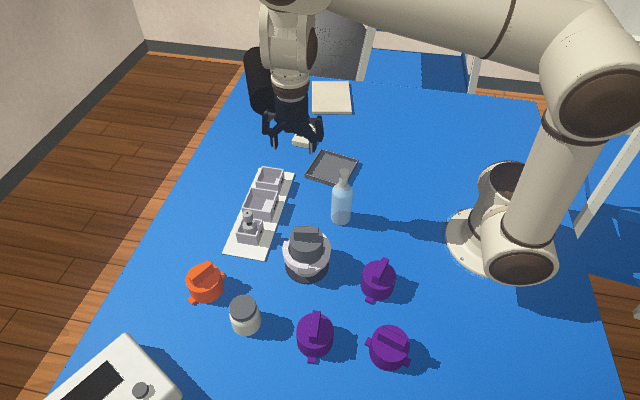

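View pics/wrist0.png

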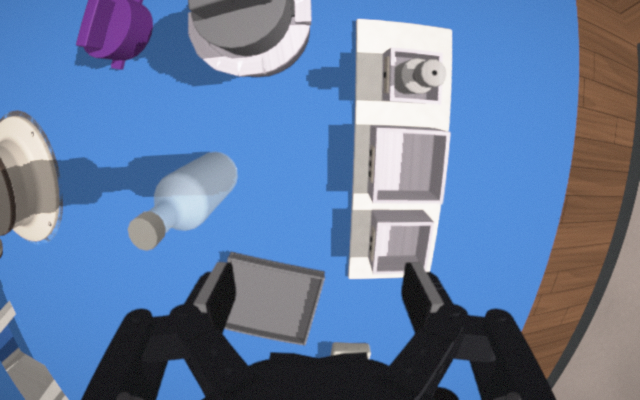

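```bash
cat > h.py <<'E'
import numpy as np, cv2
from workcell import bot, viewer
def K(c): return np.array([[c['fx'],0,c['cx']],[0,c['fy'],c['cy']],[0,0,1.]])
def proj(name,P,c=None):
    c=c or viewer.calibration(name); Ti=np.linalg.inv(c['T']); P=np.atleast_2d(P).astype(float)
    r=cv2.Rodrigues(Ti[:3,:3])[0]; t=Ti[:3,3]
    f=cv2.fisheye.projectPoints if name.startswith('wrist') else cv2.projectPoints
    if name.startswith('wrist'): return cv2.fisheye.projectPoints(P[:,None],r,t,K(c),np.zeros(4))[0].reshape(-1,2)
    return cv2.projectPoints(P,r,t,K(c),None)[0].reshape(-1,2)
def ray(name,uv,c=None):
    c=c or viewer.calibration(name); uv=np.atleast_2d(uv).astype(float)[:,None]
    n=(cv2.fisheye.undistortPoints(uv,K(c),np.zeros(4)) if name.startswith('wrist') else cv2.undistortPoints(uv,K(c),None)).reshape(-1,2)
    d=np.c_[n,np.ones(len(n))]@c['T'][:3,:3].T
    return c['T'][:3,3],d
def onz(name,uv,z,c=None):
    o,d=ray(name,uv,c); return o+d*((z-o[2])/d[:,2])[:,None]
def crop(img,x,y,w,h,s,fn): cv2.imwrite(fn,cv2.resize(img[y:y+h,x:x+w],None,fx=s,fy=s,interpolation=cv2.INTER_CUBIC))
E
python3 - <<'E'
from h import *
i=cv2.imread('pics/wrist0.png')
crop(i,330,10,130,280,2.1,'pics/c1.png'); crop(i,170,0,160,90,5,'pics/c2.png')
s=cv2.imread('pics/side0.png'); crop(s,210,140,160,150,4,'pics/c3.png')
s=cv2.imread('pics/scene0.png'); crop(s,270,130,150,170,3.5,'pics/c4.png')
E
```

```text
(no output)
```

View pics/c1.png

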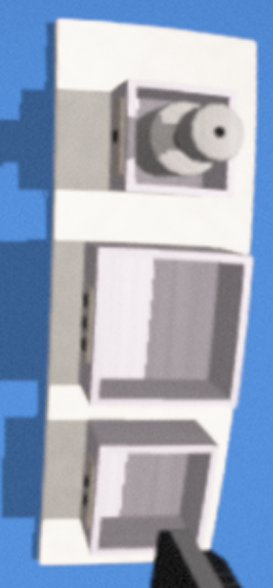

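View pics/c2.png

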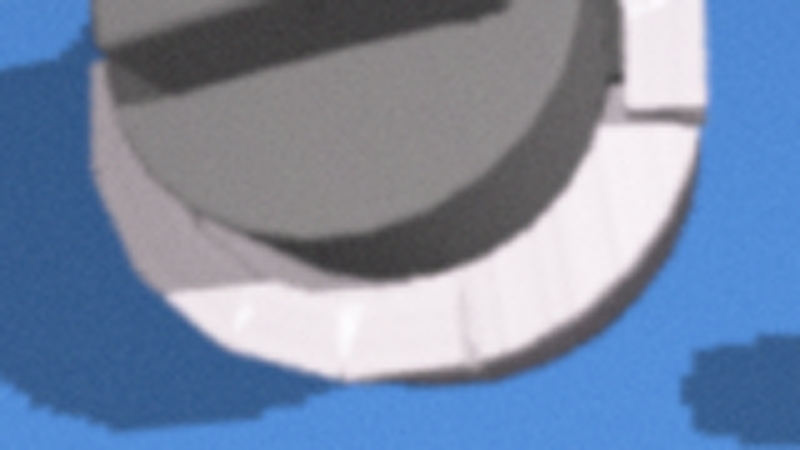

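View pics/c3.png

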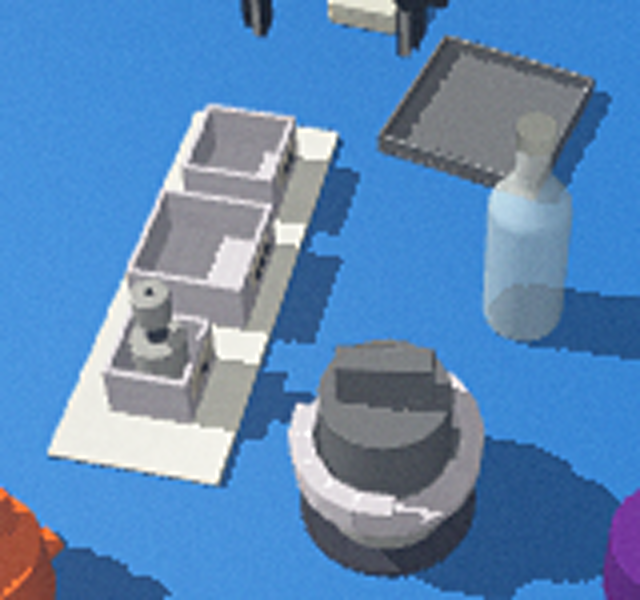

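View pics/c4.png

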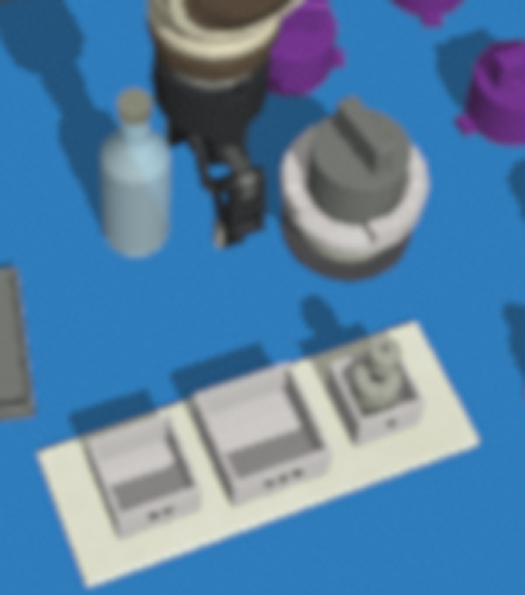

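Run:
```python
from h import *
np.set_printoptions(precision=4,suppress=True)
f=lambda a,ox,oy,s: np.array(a)/s+[ox,oy]
print('bar side',onz('side',f([(335,348),(434,347),(437,376),(337,372)],210,140,4),0.154))
print('bar scene',onz('scene',f([(350,96),(338,106),(365,165),(378,158)],270,130,3.5),0.154))
c=viewer.calibration('wrist')
print('pk2 wrist',onz('wrist',f([(95,420),(217,445),(95,552),(215,545)],330,10,2.1),0.05))
print('pk2 side',onz('side',f([(210,105),(297,118),(183,168),(270,180)],210,140,4),0.05))
print('rack wrist',onz('wrist',f([(55,20),(256,42),(40,562)],330,10,2.1),0.006))
print('tray wrist',onz('wrist',[(230,252),(325,272),(303,343)],0.018))
print('tray side',onz('side',f([(450,38),(595,80),(380,150),(515,190)],210,140,4),[0.018]))
print('bottle side',onz('side',f([(524,320)],210,140,4),0.0), 'jar',onz('side',[(246,325)],0))
```

```text
bar side [[0.5105 0.1723 0.154 ]
 [0.4531 0.1599 0.154 ]
 [0.4473 0.1805 0.154 ]
 [0.5052 0.1893 0.154 ]]
bar scene [[0.4526 0.1719 0.154 ]
 [0.4583 0.1585 0.154 ]
 [0.519  0.1538 0.154 ]
 [0.5166 0.1663 0.154 ]]
pk2 wrist [[ 0.6129 -0.0351  0.05  ]
 [ 0.6851 -0.0503  0.05  ]
 [ 0.6193 -0.118   0.05  ]
 [ 0.6945 -0.1164  0.05  ]]
pk2 side [[ 0.6818 -0.1177  0.05  ]
 [ 0.6125 -0.1173  0.05  ]
 [ 0.6822 -0.0482  0.05  ]
 [ 0.6157 -0.0492  0.05  ]]
rack wrist [[ 0.5925  0.183   0.006 ]
 [ 0.7122  0.1825  0.006 ]
 [ 0.5922 -0.1528  0.006 ]]
tray wrist [[ 0.4313 -0.1074  0.018 ]
 [ 0.558  -0.1357  0.018 ]
 [ 0.5253 -0.2703  0.018 ]]
tray side [[ 0.5205 -0.2689  0.018 ]
 [ 0.3947 -0.242   0.018 ]
 [ 0.5499 -0.1274  0.018 ]
 [ 0.4395 -0.106   0.018 ]]
bottle side [[0.4146 0.0043 0.    ]] jar [[0.586  0.3631 0.    ]]
```

Call:
arm_command:
  motion:
    - [1,[0.42,-0.2,0],[0,0,0]]
    - [1,[0.42,-0.2,0],[0,0,0]]
    - [1,[0.42,-0.2,0],[0,0,0]]
    - [1,[0.42,-0.2,0],[0,0,0]]
    - [1,[0,0,0],[0,0,0]]
    - [1,[0,0,0],[0,0,0]]

```text
time: 0.9
ee_pos: [0.5021, 0.1005, 0.2312]
tcp_rot: [-180.0, 0.0, 90.0]
wrist_force: [0.8, 0.3, -0.5]
opening: 0.0855
```

Run:
```python
from h import *
import pickle
c=viewer.calibration('wrist'); o=bot.get_obs(); print(o['q'],o['ee_pos'],o['tcp_rot'],o['qd'])
i=viewer.camera('wrist'); cv2.imwrite('pics/w1.png',i); pickle.dump(c,open('w1.pkl','wb'))
crop(i,180,90,266,200,3,'pics/w1c.png')
```

```text
[ 1.13303493e+01 -2.27102111e-01  4.68314577e+00  9.49184297e+01
 -1.36852512e-02  1.01313379e+02] [0.5021129  0.10053925 0.23117098] [-1.79994662e+02  1.50243988e-02  9.00169715e+01] [-0.76280885  0.19978631  0.19060938 -0.0203413   0.13260751  0.10907156]
```

View pics/w1.png

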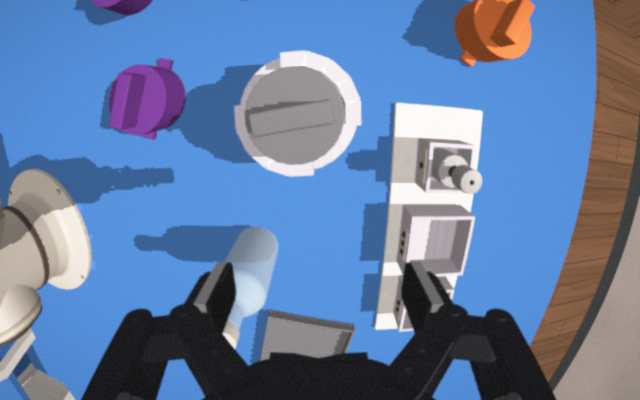

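View pics/w1c.png

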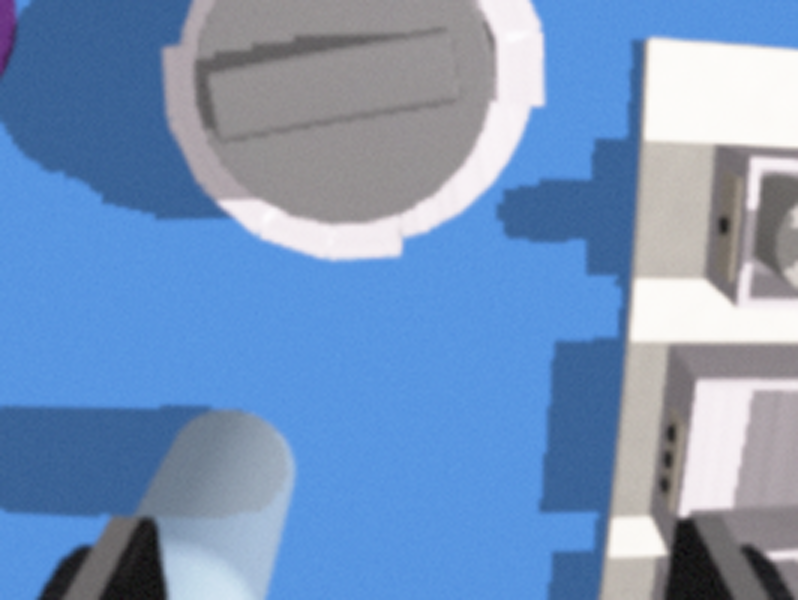

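Run:
```python
from h import *
i=cv2.imread('pics/w1.png'); crop(i,230,45,140,105,5.7,'pics/w1d.png')
```

```text
(no output)
```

View pics/w1d.png

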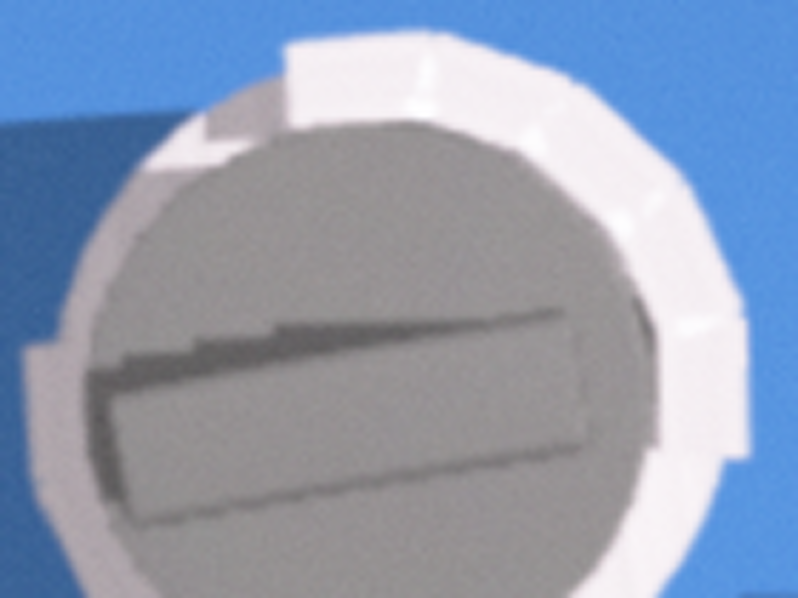

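Run:
```python
from h import *
import pickle
np.set_printoptions(precision=4,suppress=True)
c=pickle.load(open('w1.pkl','rb'))
f=lambda a: np.array(a)/5.7+[230,45]
b=onz('wrist',f([(112,398),(562,312),(582,447),(132,524)]),0.154,c); print(b,b.mean(0))
for p,q in((0,1),(3,2),(0,3)): d=b[q]-b[p]; print(np.hypot(*d[:2]),np.degrees(np.arctan2(d[1],d[0])))
g=onz('wrist',f([(748,458),(285,45)]),0.078,c); print('ledge ends',g)
for k in g: d=k-b.mean(0); print(np.hypot(*d[:2]),np.degrees(np.arctan2(d[1],d[0])))
```

```text
[[0.4526 0.1756 0.154 ]
 [0.5084 0.1854 0.154 ]
 [0.511  0.1686 0.154 ]
 [0.4546 0.1595 0.154 ]] [0.4816 0.1723 0.154 ]
0.056674800083197904 9.931700017201038
0.057095010252544105 9.151258671175198
0.016194233723954014 -82.81092006730974
ledge ends [[0.5421 0.1614 0.078 ]
 [0.4655 0.2309 0.078 ]]
0.06144748390483248 -10.20693279111417
0.06079381242405723 105.38263487264706
```

Call:
arm_command:
  motion:
    - [1,[0.4,-0.112,0],[0,0,0]]
    - [1,[0.4,-0.112,0],[0,0,0]]
    - [1,[0.4,-0.112,0],[0,0,0]]
    - [1,[0,0,0],[0,0,-1]]
    - [1,[0,0,0],[0,0,-1]]
    - [1,[0,0,0],[0,0,-1]]
    - [1,[0,0,0],[0,0,-1]]
    - [1,[0,0,0],[0,0,-1]]
    - [1,[0,0,0],[0,0,-1]]
    - [1,[0,0,0],[0,0,-1]]
    - [1,[0,0,0],[0,0,-1]]
    - [1,[0,0,0],[0,0,-1]]

```text
time: 2.45
ee_pos: [0.4823, 0.172, 0.2311]
tcp_rot: [-180.0, -0.0, 144.1]
wrist_force: [0.1, -0.5, -0.6]
opening: 0.0858
```

Call:
arm_command:
  motion:
    - [1,[0,0,0],[0,0,-1]]
    - [1,[0,0,0],[0,0,-1]]
    - [1,[0,0,0],[0,0,-1]]
    - [1,[0,0,0],[0,0,-1]]
    - [1,[0,0,0],[0,0,-1]]
    - [1,[0,0,0],[0,0,-1]]
    - [1,[0,0,0],[0,0,-1]]
    - [1,[0,0,0],[0,0,-0.6]]
    - [1,[0,0,0],[0,0,0]]
    - [1,[0,0,0],[0,0,0]]

```text
time: 3.7
ee_pos: [0.4821, 0.1724, 0.2312]
tcp_rot: [-180.0, -0.0, -170.5]
wrist_force: [-0.2, -0.5, -0.2]
opening: 0.0855
```

Run:
```python
from h import *
import pickle
c=viewer.calibration('wrist'); o=bot.get_obs(); print(o['q'],o['ee_pos'],o['tcp_rot'],o['time'])
i=viewer.camera('wrist'); cv2.imwrite('pics/w2.png',i); pickle.dump(c,open('w2.pkl','wb'))
```

```text
[ 1.96805210e+01 -2.40163629e-01  4.67007277e+00  9.49229355e+01
 -3.49273263e-03  1.02015516e+01] [0.48205032 0.17239568 0.23117048] [-1.79994313e+02 -1.18797144e-02 -1.70521031e+02] 3.7
```

View pics/w2.png

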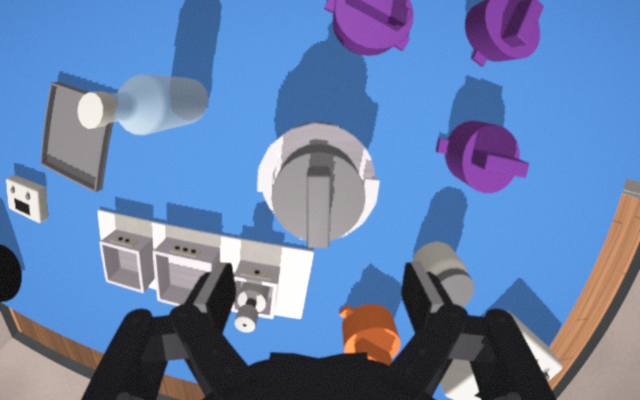

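Call:
arm_command:
  motion:
    - [1,[0,0,0.4],[0,0,0]]
    - [1,[0,0,0.4],[0,0,0]]
    - [1,[0,0,0.4],[0,0,0]]
    - [1,[0,0,0.4],[0,0,0]]
    - [1,[0,0,0.15],[0,0,0]]
    - [1,[0,0,0.05],[0,0,0]]
    - [1,[0,0,0],[0,0,0]]
    - [1,[0,0,0],[0,0,0]]

```text
time: 4.75
ee_pos: [0.4822, 0.1729, 0.1241]
tcp_rot: [180.0, 0.1, -170.4]
wrist_force: [-0.2, 0.2, 0.3]
opening: 0.0854
```

Call:
arm_command:
  motion:
    - [0,[0,0,0],[0,0,0]]
    - [0,[0,0,0],[0,0,0]]
    - [0,[0,0,0],[0,0,0]]
    - [0,[0,0,0],[0,0,0]]
    - [0,[0,0,0],[0,0,0]]
    - [0,[0,0,0],[0,0,0]]
    - [0,[0,0,0],[0,0,0]]
    - [0,[0,0,0],[0,0,0]]
  newtons: 110

```text
time: 5.75
ee_pos: [0.4819, 0.1726, 0.1236]
tcp_rot: [-180.0, 0.0, -170.4]
wrist_force: [-0.5, -3.2, 5.3]
opening: 0.0169
```

Run:
```python
from h import *
o=bot.get_obs(); print(o)
```

```text
{'time': 5.75, 'q': array([ 1.97190672e+01, -1.03429983e+00, -8.00492001e+00,  8.30160828e+01,
       -2.91118822e-02,  1.01347506e+01]), 'qd': array([-0.00129168, -0.07694481,  0.07386968,  0.03496004,  0.02956013,
        0.07850886]), 'joint_efforts': array([  1.49295721, -43.23289275,  45.31942248,  -1.03652235,
         0.81365084,  -0.21118114]), 'ee_pos': array([0.48189519, 0.17257058, 0.12360301]), 'tcp_rot': array([-1.79973682e+02,  1.82121380e-02, -1.70415683e+02]), 'wrist_force': array([-0.53268957, -3.23205623,  5.31246442]), 'torque': array([-0.74970131,  0.23052677, -0.22641285]), 'opening': 0.0168901896768592}
```

Call:
arm_command:
  motion:
    - [0,[0,0,0],[0,0,-1]]
    - [0,[0,0,0],[0,0,-1]]
    - [0,[0,0,0],[0,0,-1]]
    - [0,[0,0,0],[0,0,-1]]
    - [0,[0,0,0],[0,0,-1]]
  newtons: 120

```text
time: 6.38
ee_pos: [0.4816, 0.173, 0.1228]
tcp_rot: [180.0, -0.0, -140.2]
wrist_force: [-0.3, 1.2, -2.1]
opening: 0.0161
```

Run:
```python
from h import *
o=bot.get_obs(); print(o['q'],o['ee_pos'],o['tcp_rot'],o['wrist_force'],o['torque'],o['opening'])
i=viewer.camera('wrist'); cv2.imwrite('pics/w3.png',i);crop(i,180,60,266,200,3,'pics/w3c.png')
crop(viewer.camera('side'),210,140,160,150,4,'pics/s3.png')
```

```text
[ 1.97378974e+01 -9.90736413e-01 -8.05537807e+00  8.29696460e+01
  3.90834599e-02 -2.00757712e+01] [0.48164634 0.1730204  0.12275654] [ 1.79951522e+02 -1.87884775e-02 -1.40186335e+02] [-0.28365484  1.24720894 -2.08303796] [-0.01049503 -0.01654    -0.00156579] 0.01607692534055805
```

View pics/w3.png

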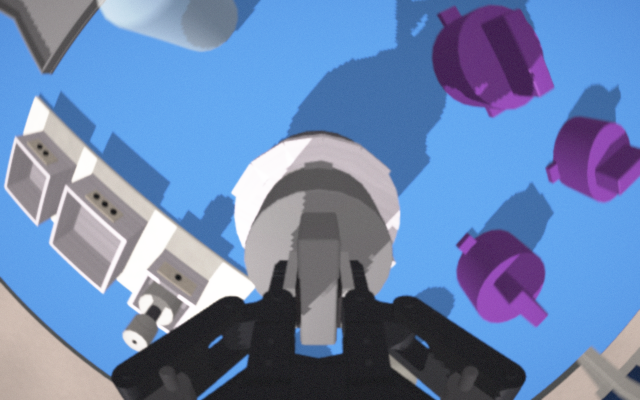

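View pics/s3.png

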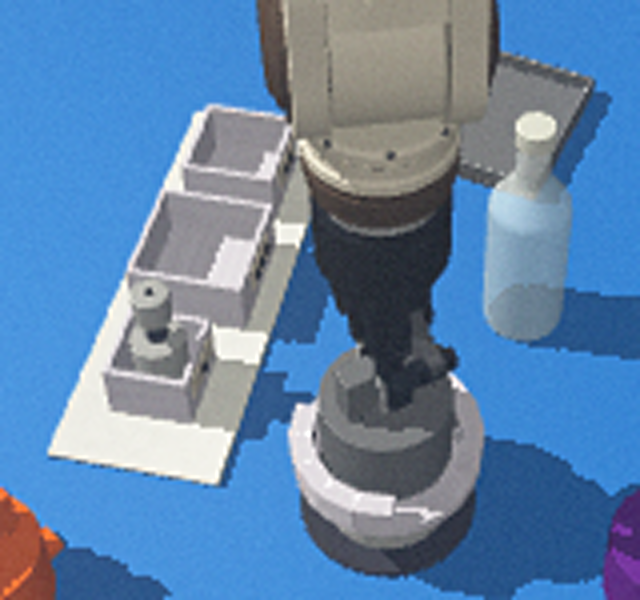

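Call:
arm_command:
  motion:
    - [0,[0,0,0.02],[0,0,-1]]
    - [0,[0,0,0],[0,0,-1]]
    - [0,[0,0,0],[0,0,-1]]
    - [0,[0,0,0],[0,0,-1]]
    - [0,[0,0,0],[0,0,-1]]
    - [0,[0,0,0],[0,0,-1]]
    - [0,[0,0,0],[0,0,-1]]
    - [0,[0,0,0],[0,0,-1]]
  newtons: 80

```text
time: 7.48
ee_pos: [0.4817, 0.173, 0.1217]
tcp_rot: [180.0, 0.0, -92.3]
wrist_force: [0.4, -0.2, -1.4]
opening: 0.0163
```

Call:
arm_command:
  motion:
    - [0,[0,0,0],[0,0,-1]]
    - [0,[0,0,0],[0,0,-1]]
    - [0,[0,0,0],[0,0,-1]]
    - [0,[0,0,0],[0,0,-1]]
    - [0,[0,0,0],[0,0,-1]]
    - [0,[0,0,0],[0,0,-1]]
    - [0,[0,0,0],[0,0,-1]]
    - [0,[0,0,0],[0,0,-1]]
    - [0,[0,0,0],[0,0,-0.2]]
    - [0,[0,0,0],[0,0,0]]

```text
time: 8.72
ee_pos: [0.4818, 0.1728, 0.1218]
tcp_rot: [180.0, 0.0, -43.4]
wrist_force: [-1.5, -0.6, -2.9]
opening: 0.0162
```

Run:
```python
from h import *
o=bot.get_obs(); print(o['q'],o['ee_pos'],o['tcp_rot'],o['wrist_force'],o['torque'],o['opening'])
crop(viewer.camera('side'),210,140,160,150,4,'pics/s4.png')
```

```text
[ 1.97323303e+01 -9.89198820e-01 -8.16241098e+00  8.28506351e+01
  6.35311582e-03 -1.16915471e+02] [0.48175157 0.17283236 0.12177265] [ 1.79981612e+02  1.64599939e-02 -4.33522023e+01] [-1.51119846 -0.60188047 -2.86487502] [-0.01954885  0.02479434  0.0027883 ] 0.016152319524047755
```

View pics/s4.png

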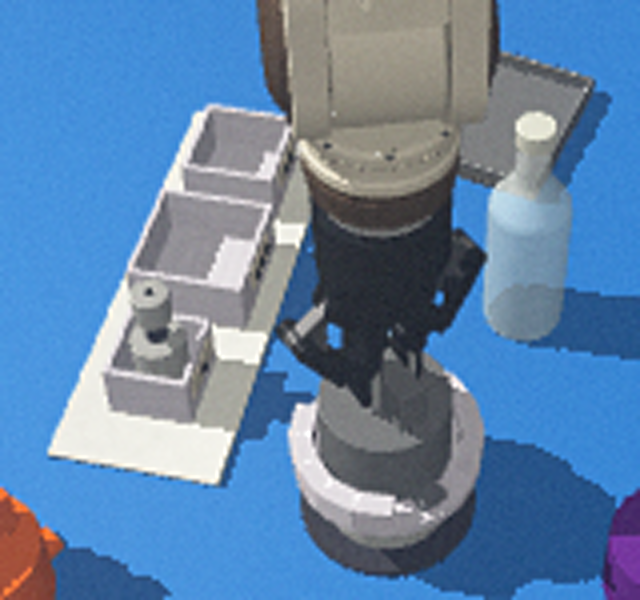

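Call:
arm_command:
  motion:
    - [0,[0,0,-0.1],[0,0,0]]
    - [0,[0,0,-0.15],[0,0,0]]
    - [0,[0,0,-0.15],[0,0,0]]
    - [0,[0,0,0],[0,0,0]]

```text
time: 9.28
ee_pos: [0.4823, 0.173, 0.1473]
tcp_rot: [-179.9, -0.0, -43.2]
wrist_force: [0.1, 0.2, -2.4]
opening: 0.0164
```

Free (only the cap's weight is felt). Continue the lift; then measure the tray more closely while travelling.

Call:
arm_command:
  motion:
    - [0,[0,0,-0.3],[0,0,0]]
    - [0,[0,0,-0.4],[0,0,0]]
    - [0,[0,0,-0.4],[0,0,0]]
    - [0,[0,0,-0.4],[0,0,0]]
    - [0,[0,0,-0.4],[0,0,0]]
    - [0,[0,0,-0.4],[0,0,0]]
    - [0,[0,0,-0.2],[0,0,0]]
    - [0,[0,0,0],[0,0,0]]

```text
time: 10.28
ee_pos: [0.4821, 0.1729, 0.2969]
tcp_rot: [-179.9, -0.0, -43.2]
wrist_force: [-0.0, 0.9, -2.7]
opening: 0.0162
```

Run:
```python
from h import *
import pickle
np.set_printoptions(precision=4,suppress=True)
c=viewer.calibration('wrist');o=bot.get_obs(); print(o['q'],o['ee_pos'],o['tcp_rot'],o['wrist_force'],o['opening'])
i=viewer.camera('wrist'); cv2.imwrite('pics/w5.png',i); pickle.dump(c,open('w5.pkl','wb'))
cv2.imwrite('pics/s5.png',viewer.camera('side'))
```

```text
[  19.7261    1.7115   14.0646  102.2801   -0.001  -117.0678] [0.4821 0.1729 0.2969] [-179.9355   -0.0341  -43.2062] [-0.0231  0.8733 -2.7115] 0.016248287831282737
```

View pics/w5.png

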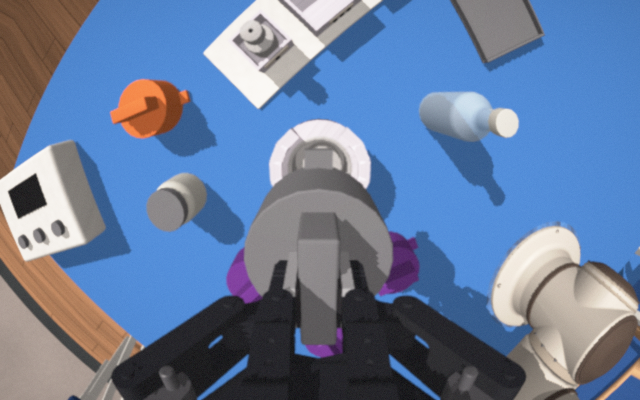

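View pics/s5.png

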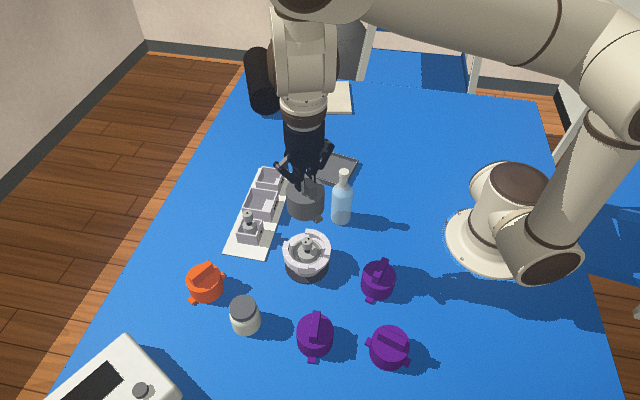

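Call:
arm_command:
  motion:
    - [0,[0.423,0.288,0],[0,0,0]]
    - [0,[0.423,0.288,0],[0,0,0]]
    - [0,[0.423,0.288,0],[0,0,0]]
    - [0,[0.423,0.288,0],[0,0,0]]
    - [0,[0.423,0.288,0],[0,0,0]]
    - [0,[0.423,0.288,0],[0,0,0]]

```text
time: 11.12
ee_pos: [0.5217, -0.008, 0.295]
tcp_rot: [179.9, 0.1, -43.2]
wrist_force: [0.1, -0.1, -1.2]
opening: 0.0159
```

Call:
arm_command:
  motion:
    - [0,[0.251,0.45,0],[0,0,0]]
    - [0,[0.251,0.45,0],[0,0,0]]
    - [0,[0.251,0.45,0],[0,0,0]]
    - [0,[0.251,0.45,0],[0,0,0]]
    - [0,[0.251,0.45,0],[0,0,0]]
    - [0,[0.251,0.45,0],[0,0,0]]
    - [0,[0,0,0],[0,0,0]]
    - [0,[0,0,0],[0,0,0]]

```text
time: 12.12
ee_pos: [0.4767, -0.1866, 0.2954]
tcp_rot: [180.0, 0.1, -43.2]
wrist_force: [-0.2, 1.4, -1.8]
opening: 0.0164
```

Run:
```python
from h import *
import pickle
np.set_printoptions(precision=4,suppress=True)
c=viewer.calibration('wrist');o=bot.get_obs(); print(o['q'],o['ee_pos'],o['tcp_rot'],o['wrist_force'],o['opening'])
i=viewer.camera('wrist'); cv2.imwrite('pics/w6.png',i); pickle.dump(c,open('w6.pkl','wb'))
cv2.imwrite('pics/sc6.png',viewer.camera('scene'))
```

```text
[ -21.3906    1.7656   13.9573  102.2549    0.015  -158.1713] [ 0.4767 -0.1866  0.2954] [179.9904   0.0642 -43.2193] [-0.1538  1.3817 -1.7826] 0.016398316977115995
```

View pics/w6.png

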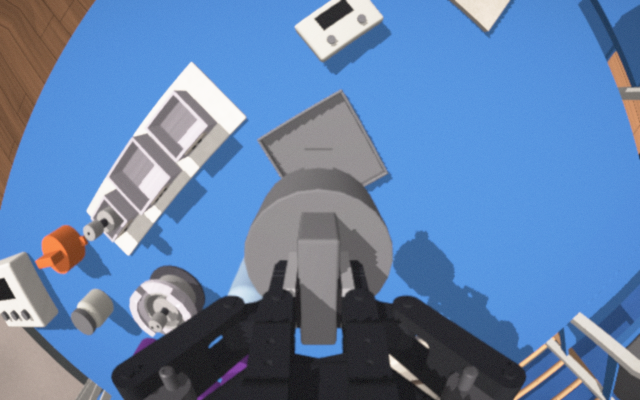

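View pics/sc6.png

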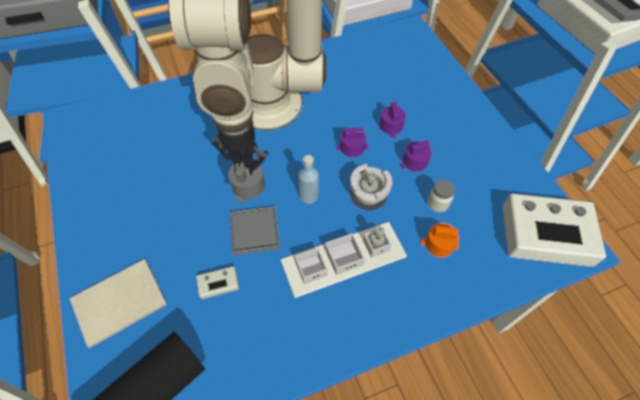

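Run:
```python
from h import *
import pickle
np.set_printoptions(precision=4,suppress=True)
c=pickle.load(open('w6.pkl','rb'))
t=onz('wrist',[(343,91),(260,140),(388,178)],0.018,c); print(t,(t[1]+t[2])/2)
t=onz('scene',[(231,209),(276,206),(279,248),(231,252)],0.018); print(t,t.mean(0))
```

```text
[[ 0.5234 -0.2763  0.018 ]
 [ 0.5524 -0.149   0.018 ]
 [ 0.3907 -0.2428  0.018 ]] [ 0.4715 -0.1959  0.018 ]
[[ 0.3885 -0.2413  0.018 ]
 [ 0.4274 -0.1124  0.018 ]
 [ 0.5628 -0.1495  0.018 ]
 [ 0.5252 -0.2799  0.018 ]] [ 0.476  -0.1958  0.018 ]
```

Call:
arm_command:
  motion:
    - [0,[0.04,0.066,0.3],[0,0,0]]
    - [0,[0,0,0.45],[0,0,0]]
    - [0,[0,0,0.45],[0,0,0]]
    - [0,[0,0,0.45],[0,0,0]]
    - [0,[0,0,0.45],[0,0,0]]
    - [0,[0,0,0.45],[0,0,0]]
    - [0,[0,0,0.45],[0,0,0]]
    - [0,[0,0,0.3],[0,0,0]]
    - [0,[0,0,0.2],[0,0,0]]
    - [0,[0,0,0.1],[0,0,0]]
    - [0,[0,0,0],[0,0,0]]

```text
time: 13.6
ee_pos: [0.476, -0.1915, 0.0802]
tcp_rot: [-180.0, -0.0, -43.2]
wrist_force: [0.4, -0.2, -2.7]
opening: 0.0158
```

Run:
```python
from h import *
o=bot.get_obs(); print(o['ee_pos'],o['wrist_force'])
crop(viewer.camera('side'),270,110,130,100,5,'pics/s7.png')
crop(viewer.camera('scene'),200,170,110,100,5,'pics/sc7.png')
```

```text
[ 0.47598697 -0.19151078  0.0802343 ] [ 0.42173798 -0.20613535 -2.6824585 ]
```

View pics/s7.png

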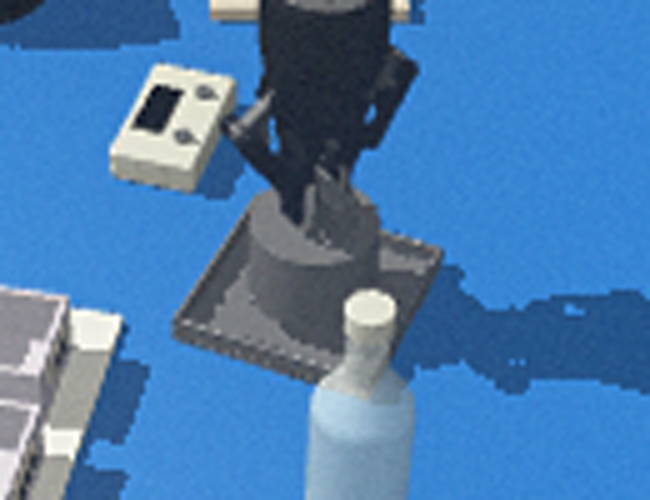

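View pics/sc7.png

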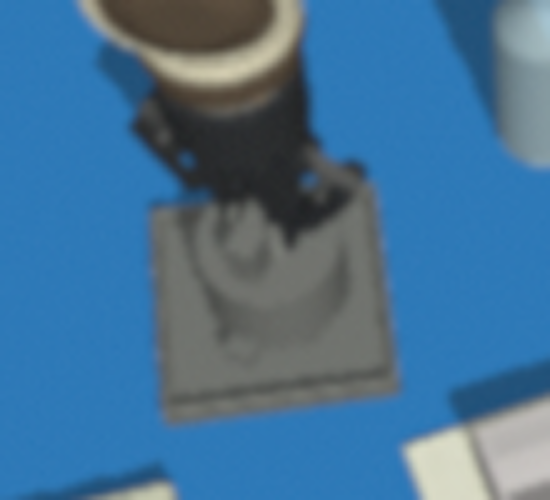

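Call:
arm_command:
  motion:
    - [0,[0,0,0.12],[0,0,0]]
    - [0,[0,0,0.08],[0,0,0]]
    - [0,[0,0,0.04],[0,0,0]]
    - [0,[0,0,0.02],[0,0,0]]
    - [0,[0,0,0.01],[0,0,0]]
    - [0,[0,0,0],[0,0,0]]
  newtons: 40

```text
time: 14.45
ee_pos: [0.4759, -0.1915, 0.064]
tcp_rot: [-180.0, -0.0, -43.2]
wrist_force: [-0.3, 0.1, -2.0]
opening: 0.0159
```

Call:
arm_command:
  motion:
    - [0,[0,0,0.015],[0,0,0]]
    - [0,[0,0,0.015],[0,0,0]]
    - [0,[0,0,0],[0,0,0]]

```text
time: 14.82
ee_pos: [0.4762, -0.1915, 0.0636]
tcp_rot: [-180.0, -0.1, -43.2]
wrist_force: [-3.6, 3.4, 10.6]
opening: 0.0166
```

Call:
arm_command:
  motion:
    - [0.3,[0,0,-0.01],[0,0,0]]
    - [0.4,[0,0,0],[0,0,0]]
    - [0.5,[0,0,0],[0,0,0]]
    - [0.5,[0,0,0],[0,0,0]]
    - [0.5,[0,0,-0.2],[0,0,0]]
    - [0.5,[0,0,-0.4],[0,0,0]]
    - [0.6,[0,0,-0.4],[0,0,0]]
    - [0.6,[0,0,-0.4],[0,0,0]]
    - [0.6,[0,0,-0.4],[0,0,0]]
    - [0.6,[0,0,-0.4],[0,0,0]]
    - [0.6,[0,0,-0.4],[0,0,0]]
    - [0.6,[0,0,-0.4],[0,0,0]]

```text
time: 16.32
ee_pos: [0.4758, -0.1915, 0.2444]
tcp_rot: [-180.0, -0.0, -43.2]
wrist_force: [0.7, -0.4, -0.6]
opening: 0.0518
```

Run:
```python
from h import *
o=bot.get_obs(); print(o['q'],o['ee_pos'],o['tcp_rot'])
i=viewer.camera('wrist'); cv2.imwrite('pics/w8.png',i)
c=viewer.calibration('scene')
i=viewer.camera('scene'); cv2.imwrite('pics/sc8.png',i);crop(i,320,140,110,100,6,'pics/sc8c.png')
i=viewer.camera('side'); cv2.imwrite('pics/s8.png',i);crop(i,270,210,80,75,8,'pics/s8c.png')
```

```text
[-2.19199683e+01  1.31797379e-01  6.51961871e+00  9.63396546e+01
  1.60001179e-04 -1.58720084e+02] [ 0.47581147 -0.19146678  0.24439541] [-1.79982370e+02 -4.48245879e-02 -4.31998913e+01]
```

View pics/w8.png

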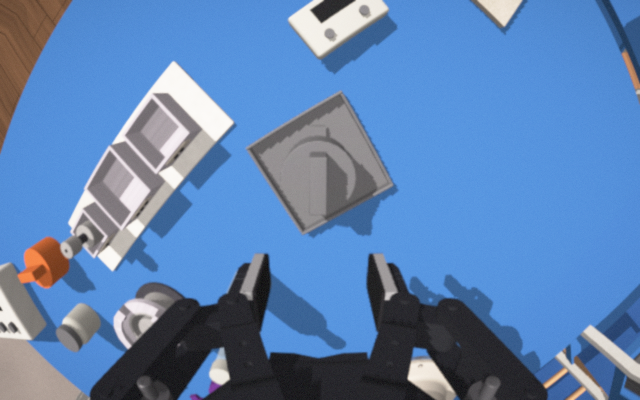

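View pics/s8c.png

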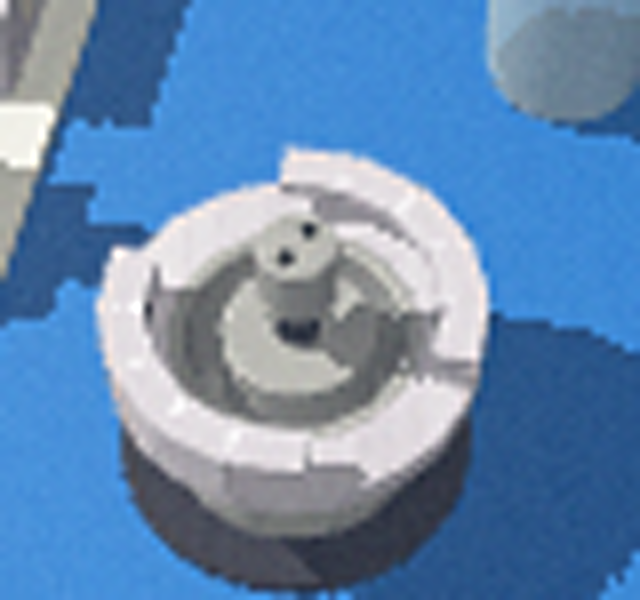

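Call:
arm_command:
  motion:
    - [0.5,[0,0,0],[0,0,0.975]]
    - [0.5,[0,0,0],[0,0,0.975]]
    - [0.5,[0,0,0],[0,0,0.975]]
    - [0.5,[0,0,0],[0,0,0.975]]
    - [0.5,[0,0,0],[0,0,0.975]]
    - [0.5,[0,0,0],[0,0,0.975]]
    - [0.5,[0,0,0],[0,0,0.975]]
    - [0.5,[0,0,0],[0,0,0.975]]
    - [0.5,[0,0,0],[0,0,0]]

```text
time: 17.6
ee_pos: [0.4756, -0.1914, 0.2419]
tcp_rot: [179.9, 0.0, -90.0]
wrist_force: [0.8, 0.2, 0.4]
opening: 0.0426
```

Call:
arm_command:
  motion:
    - [0.5,[-0.505,-0.0085,0],[0,0,0]]
    - [0.5,[-0.505,-0.0085,0],[0,0,0]]
    - [0.5,[-0.505,-0.0085,0],[0,0,0]]
    - [0.5,[-0.505,-0.0085,0],[0,0,0]]
    - [0.5,[-0.505,-0.0085,0],[0,0,0]]
    - [0.5,[-0.505,-0.0085,0],[0,0,0]]
    - [0.5,[-0.505,-0.0085,0],[0,0,0]]
    - [0.5,[-0.505,-0.0085,0],[0,0,0]]
    - [0.5,[-0.505,-0.0085,0],[0,0,0]]
    - [0.5,[-0.505,-0.0085,0],[0,0,0]]
    - [0.5,[-0.505,-0.0085,0],[0,0,0]]
    - [0.5,[-0.505,-0.0085,0],[0,0,0]]

```text
time: 19.1
ee_pos: [0.4818, 0.1731, 0.2422]
tcp_rot: [180.0, -0.0, -89.8]
wrist_force: [-1.2, -0.1, 0.4]
opening: 0.0426
```

Call:
arm_command:
  motion:
    - [0.5,[0,0,0],[0,0,0]]
    - [0.5,[0,0,0],[0,0,0]]
    - [0.5,[0,0,0],[0,0,0]]

```text
time: 19.48
ee_pos: [0.482, 0.1713, 0.2427]
tcp_rot: [-180.0, -0.0, -90.0]
wrist_force: [0.0, -0.2, -0.0]
opening: 0.0426
```

Run:
```python
from h import *
import pickle
c=viewer.calibration('wrist');o=bot.get_obs(); print(o['q'],o['ee_pos'],o['tcp_rot'])
i=viewer.camera('wrist'); cv2.imwrite('pics/w9.png',i); pickle.dump(c,open('w9.pkl','wb'))
crop(i,250,100,140,105,5.7,'pics/w9c.png')
print(onz('side',[(307.1,241.2)],0.105))
```

```text
[ 1.95689505e+01 -4.20503569e-02  6.15805064e+00  9.61992629e+01
 -6.30663784e-03 -7.04137932e+01] [0.48202662 0.17131438 0.24271971] [-1.79997096e+02 -5.66078255e-03 -9.00172565e+01]
[[0.47866065 0.17175358 0.105     ]]
```

View pics/w9.png

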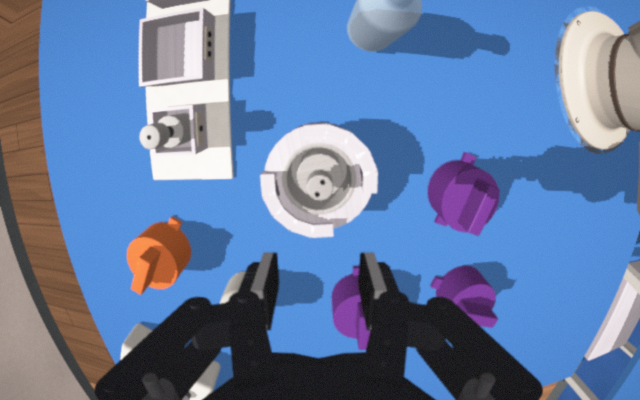

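View pics/w9c.png

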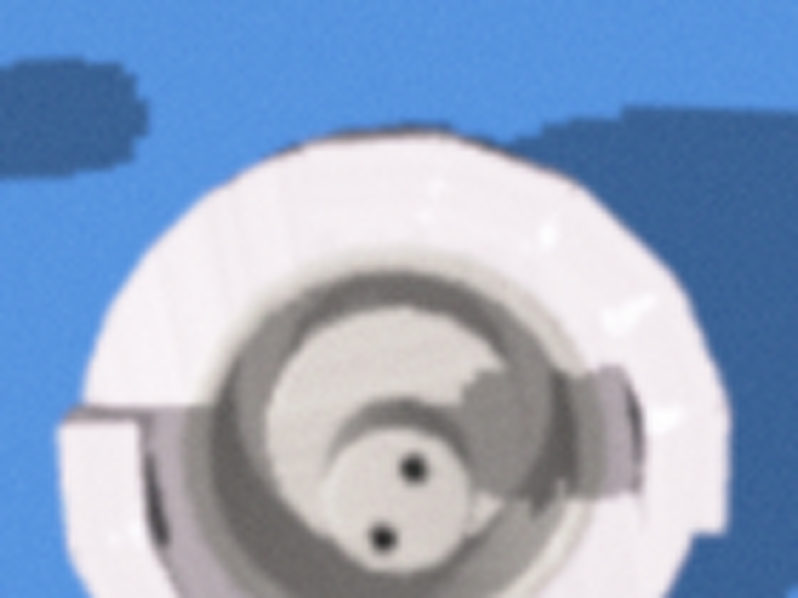

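Run:
```python
from h import *
import pickle
c=pickle.load(open('w9.pkl','rb'))
print(onz('wrist',[(250+398/5.7,100+502/5.7)],0.105,c))
```

```text
[[0.4794686  0.16901307 0.105     ]]
```

Call:
arm_command:
  motion:
    - [0.5,[0.022,0.047,0.3],[0,0,0]]
    - [0.5,[0,0,0.4],[0,0,0]]
    - [0.5,[0,0,0.4],[0,0,0]]
    - [0.5,[0,0,0.4],[0,0,0]]
    - [0.5,[0,0,0.4],[0,0,0]]
    - [0.5,[0,0,0.3],[0,0,0]]
    - [0.5,[0,0,0.25],[0,0,0]]
    - [0.5,[0,0,0.2],[0,0,0]]
    - [0.5,[0,0,0.15],[0,0,0]]
    - [0.5,[0,0,0],[0,0,0]]
    - [0.5,[0,0,0],[0,0,0]]

```text
time: 20.9
ee_pos: [0.4794, 0.1709, 0.0752]
tcp_rot: [-180.0, 0.0, -90.0]
wrist_force: [-0.8, -0.2, 0.5]
opening: 0.0428
```

Call:
arm_command:
  motion:
    - [0.35,[0,0,0],[0,0,0]]
    - [0.25,[0,0,0],[0,0,0]]
    - [0.15,[0,0,0],[0,0,0]]
    - [0,[0,0,0],[0,0,0]]
    - [0,[0,0,0],[0,0,0]]
    - [0,[0,0,0],[0,0,0]]
  newtons: 80

```text
time: 21.65
ee_pos: [0.4799, 0.1709, 0.0755]
tcp_rot: [-179.9, 0.0, -90.0]
wrist_force: [1.9, -1.4, 4.6]
opening: 0.0239
```

Run:
```python
from h import *
o=bot.get_obs(); print(o['q'],o['ee_pos'],o['tcp_rot'],o['wrist_force'],o['opening'])
i=viewer.camera('wrist'); cv2.imwrite('pics/w10.png',i)
```

```text
[ 1.96096781e+01 -8.15241071e-01 -1.31196634e+01  7.75897259e+01
 -7.27377873e-03 -7.03850572e+01] [0.47985952 0.17092322 0.07546967] [-1.79897849e+02  2.86824640e-02 -9.00052459e+01] [ 1.87933318 -1.41416956  4.6268132 ] 0.023946357977073087
```

View pics/w10.png

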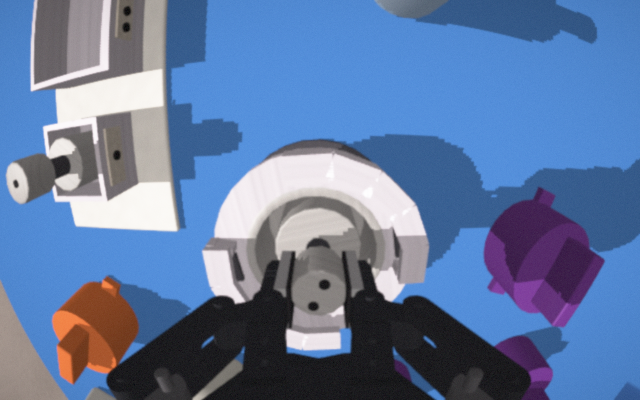

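Call:
arm_command:
  motion:
    - [0,[0,0,-0.08],[0,0,0]]
    - [0,[0,0,-0.25],[0,0,0]]
    - [0,[0,0,-0.35],[0,0,0]]
    - [0,[0,0,-0.4],[0,0,0]]
    - [0,[0,0,-0.4],[0,0,0]]
    - [0,[0,0,-0.4],[0,0,0]]
    - [0,[0,0,-0.3],[0,0,0]]
    - [0,[0,0,0],[0,0,0]]

```text
time: 22.7
ee_pos: [0.4795, 0.1709, 0.207]
tcp_rot: [-179.9, 0.0, -90.0]
wrist_force: [0.2, 0.6, -6.3]
opening: 0.0237
```

Run:
```python
from h import *
o=bot.get_obs(); print(o['q'],o['ee_pos'],o['tcp_rot'],o['wrist_force'],o['torque'],o['opening'])
i=viewer.camera('wrist'); cv2.imwrite('pics/w11.png',i)
cv2.imwrite('pics/s11.png',viewer.camera('side'))
crop(viewer.camera('scene'),270,130,150,170,3.5,'pics/sc11.png')
```

```text
[ 1.96181261e+01 -1.18890853e+00  1.04393689e+00  9.21263131e+01
  3.86920357e-03 -7.03834981e+01] [0.47952326 0.17094194 0.20699567] [-1.79900950e+02  3.94099511e-02 -8.99983381e+01] [ 0.16579737  0.63132878 -6.32244361] [ 0.05217498 -0.05047125  0.01183836] 0.023665419022032497
```

View pics/s11.png

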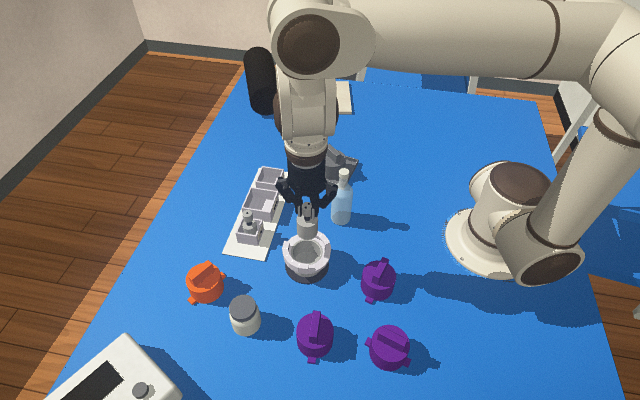

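View pics/sc11.png

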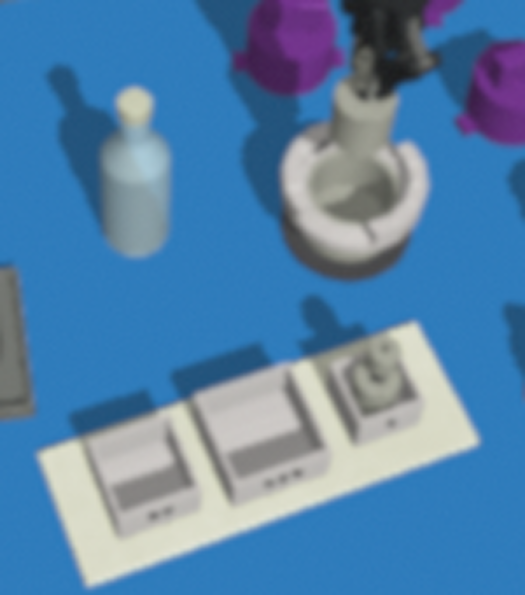

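Call:
arm_command:
  motion:
    - [0,[0.398,-0.353,0],[0,0,0]]
    - [0,[0.398,-0.353,0],[0,0,0]]
    - [0,[0.398,-0.353,0],[0,0,0]]
    - [0,[0.398,-0.353,0],[0,0,0]]
    - [0,[0.398,-0.353,0],[0,0,0]]
    - [0,[0.398,-0.353,0],[0,0,0]]
    - [0,[0.398,-0.353,0],[0,0,0]]
    - [0,[0.398,-0.353,0],[0,0,0]]
    - [0,[0,0,0],[0,0,0]]
    - [0,[0,0,0],[0,0,0]]

```text
time: 24.1
ee_pos: [0.6481, -0.0201, 0.2043]
tcp_rot: [179.9, 0.0, -90.0]
wrist_force: [-0.1, -0.2, -5.8]
opening: 0.0239
```

Run:
```python
from h import *
import pickle
c=viewer.calibration('wrist');o=bot.get_obs(); print(o['q'],o['ee_pos'],o['tcp_rot'],o['wrist_force'],o['opening'])
i=viewer.camera('wrist'); cv2.imwrite('pics/w12.png',i); pickle.dump(c,open('w12.pkl','wb'))
crop(i,230,60,190,140,4.2,'pics/w12c.png')
```

```text
[-1.78381965e+00  1.87187946e+01  2.31148576e+01  9.45179315e+01
  1.21707436e-02 -9.17704894e+01] [ 0.64810119 -0.02012363  0.2043399 ] [ 1.79878566e+02  1.59301464e-02 -9.00133601e+01] [-0.06979579 -0.17922997 -5.82806768] 0.023894406388508017
```

View pics/w12.png

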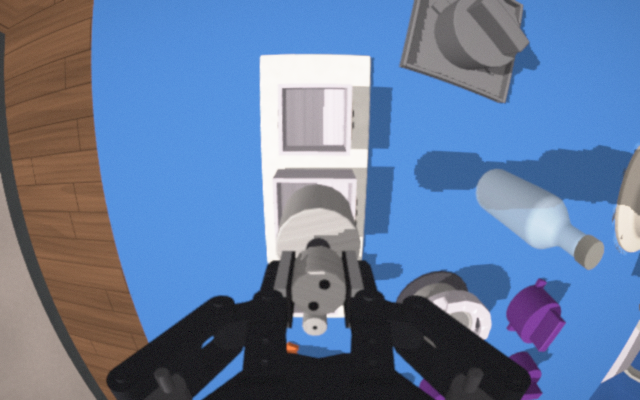

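View pics/w12c.png

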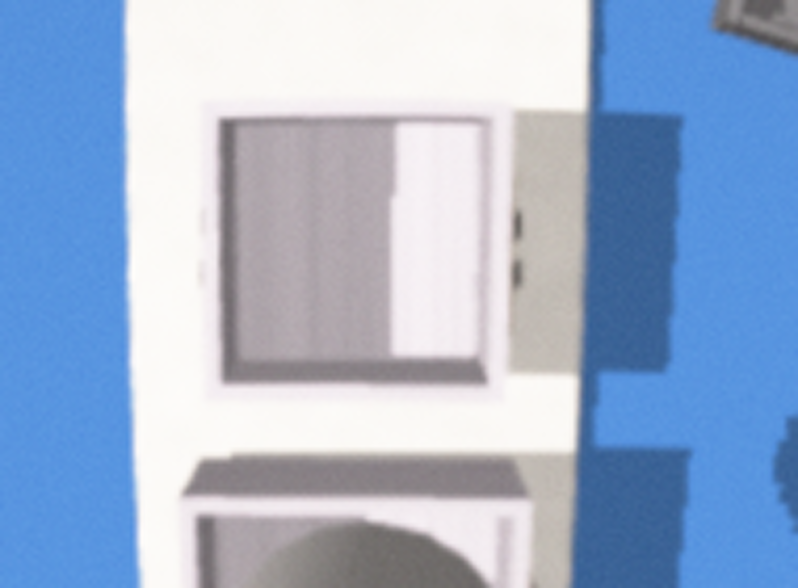

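Run:
```python
from h import *
import pickle
np.set_printoptions(precision=4,suppress=True)
c=pickle.load(open('w12.pkl','rb'))
p=onz('wrist',np.array([(219,117),(493,117),(488,384),(222,384)])/4.2+[230,60],0.05,c); print(p,p.mean(0))
p=onz('wrist',np.array([(204,101),(514,101),(505,399),(208,399)])/4.2+[230,60],0.05,c); print(p,p.mean(0))
```

```text
[[ 0.6807 -0.1161  0.05  ]
 [ 0.6195 -0.116   0.05  ]
 [ 0.6197 -0.0546  0.05  ]
 [ 0.6811 -0.0546  0.05  ]] [ 0.6503 -0.0853  0.05  ]
[[ 0.6841 -0.1199  0.05  ]
 [ 0.6148 -0.1198  0.05  ]
 [ 0.6157 -0.0511  0.05  ]
 [ 0.6844 -0.0511  0.05  ]] [ 0.6497 -0.0855  0.05  ]
```

Call:
arm_command:
  motion:
    - [0,[0.35,-0.01,0],[0,0,0]]
    - [0,[0.35,-0.01,0],[0,0,0]]
    - [0,[0.366,-0.012,0],[0,0,0]]
    - [0,[0,0,0.35],[0,0,0]]
    - [0,[0,0,0.4],[0,0,0]]
    - [0,[0,0,0.35],[0,0,0]]
    - [0,[0,0,0.2],[0,0,0]]
    - [0,[0,0,0],[0,0,0]]
    - [0,[0,0,0],[0,0,0]]

```text
time: 25.28
ee_pos: [0.651, -0.0845, 0.1286]
tcp_rot: [-179.9, -0.0, -90.0]
wrist_force: [-1.2, -0.5, -4.9]
opening: 0.0237
```

Run:
```python
from h import *
o=bot.get_obs(); print(o['q'],o['ee_pos'],o['tcp_rot'],o['wrist_force'],o['opening'])
crop(viewer.camera('side'),220,130,110,100,6,'pics/s13.png')
crop(viewer.camera('scene'),270,190,110,110,5,'pics/sc13.png')
```

```text
[-7.39664421e+00  1.88541292e+01  1.49103731e+01  8.59759373e+01
 -3.18072381e-05 -9.73884152e+01] [ 0.65095329 -0.08450546  0.12859261] [-1.79920364e+02 -1.03585753e-02 -9.00082362e+01] [-1.16692715 -0.54914045 -4.91922648] 0.023723431761301844
```

View pics/s13.png

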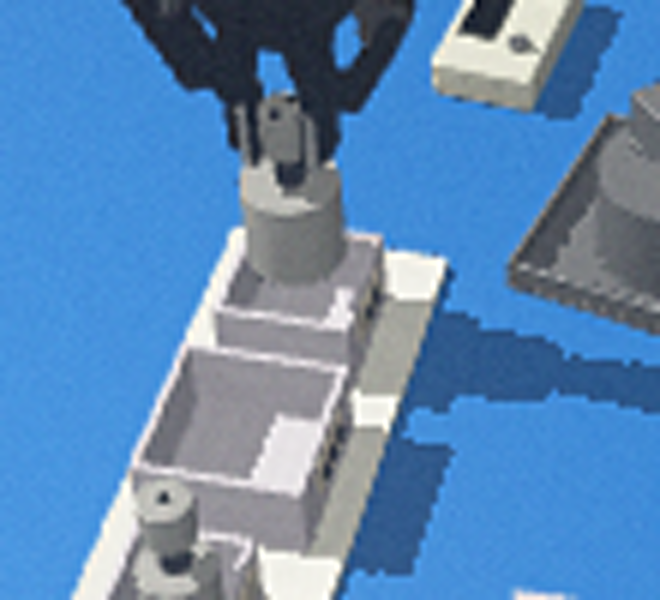

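View pics/sc13.png

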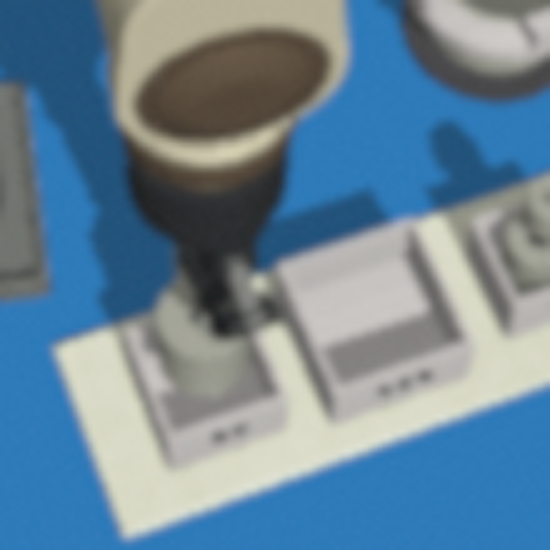

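Call:
arm_command:
  motion:
    - [0,[0,0,0.15],[0,0,0]]
    - [0,[0,0,0.15],[0,0,0]]
    - [0,[0,0,0.15],[0,0,0]]
    - [0,[0,0,0],[0,0,0]]

```text
time: 25.88
ee_pos: [0.6499, -0.0841, 0.0991]
tcp_rot: [179.9, 0.0, -90.0]
wrist_force: [-0.3, -1.0, -4.9]
opening: 0.0239
```

Call:
arm_command:
  motion:
    - [0,[0,0,0.15],[0,0,0]]
    - [0,[0,0,0.12],[0,0,0]]
    - [0,[0,0,0.08],[0,0,0]]
    - [0,[0,0,0.04],[0,0,0]]
    - [0,[0,0,0],[0,0,0]]
    - [0,[0,0,0],[0,0,0]]

```text
time: 26.62
ee_pos: [0.6507, -0.0842, 0.0774]
tcp_rot: [-180.0, -0.0, -90.0]
wrist_force: [0.2, 0.4, -5.4]
opening: 0.0239
```

Call:
arm_command:
  motion:
    - [0,[0,0,0.015],[0,0,0]]
    - [0,[0,0,0.015],[0,0,0]]
    - [0,[0,0,0],[0,0,0]]
    - [0,[0,0,0],[0,0,0]]

```text
time: 27.12
ee_pos: [0.6507, -0.0842, 0.0755]
tcp_rot: [-180.0, -0.0, -90.0]
wrist_force: [-0.2, -0.2, -3.0]
opening: 0.0242
```

Call:
arm_command:
  motion:
    - [0,[0,0,0.01],[0,0,0]]
    - [0,[0,0,0],[0,0,0]]
    - [0,[0,0,0],[0,0,0]]

```text
time: 27.5
ee_pos: [0.6508, -0.0843, 0.0755]
tcp_rot: [-179.9, -0.0, -90.0]
wrist_force: [-0.5, -0.1, 4.3]
opening: 0.0234
```

Call:
arm_command:
  motion:
    - [0.3,[0,0,0],[0,0,0]]
    - [0.4,[0,0,0],[0,0,0]]
    - [0.5,[0,0,0],[0,0,0]]
    - [0.5,[0,0,0],[0,0,0]]
    - [0.5,[0,0,-0.2],[0,0,0]]
    - [0.5,[0,0,-0.4],[0,0,0]]
    - [0.5,[0,0,-0.4],[0,0,0]]
    - [0.5,[0,0,-0.4],[0,0,0]]
    - [0.5,[0,0,-0.4],[0,0,0]]
    - [0.5,[0,0,-0.4],[0,0,0]]
    - [0.5,[0,0,0],[0,0,0]]

```text
time: 28.88
ee_pos: [0.6514, -0.0843, 0.2095]
tcp_rot: [-179.8, -0.0, -90.0]
wrist_force: [-1.1, -0.1, -0.6]
opening: 0.0426
```

Run:
```python
from h import *
o=bot.get_obs(); print(o['ee_pos'],o['wrist_force'],o['opening'],o['time'])
cv2.imwrite('pics/w14.png',viewer.camera('wrist'))
crop(viewer.camera('side'),200,120,200,150,4,'pics/s14.png')
cv2.imwrite('pics/sc14.png',viewer.camera('scene'))
```

```text
[ 0.65135324 -0.084311    0.20951697] [-1.12113354 -0.08723432 -0.56860789] 0.042584911015940176 28.875
```

View pics/w14.png

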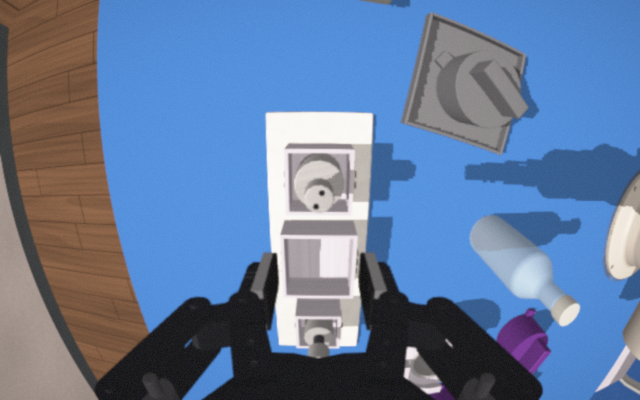

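View pics/s14.png

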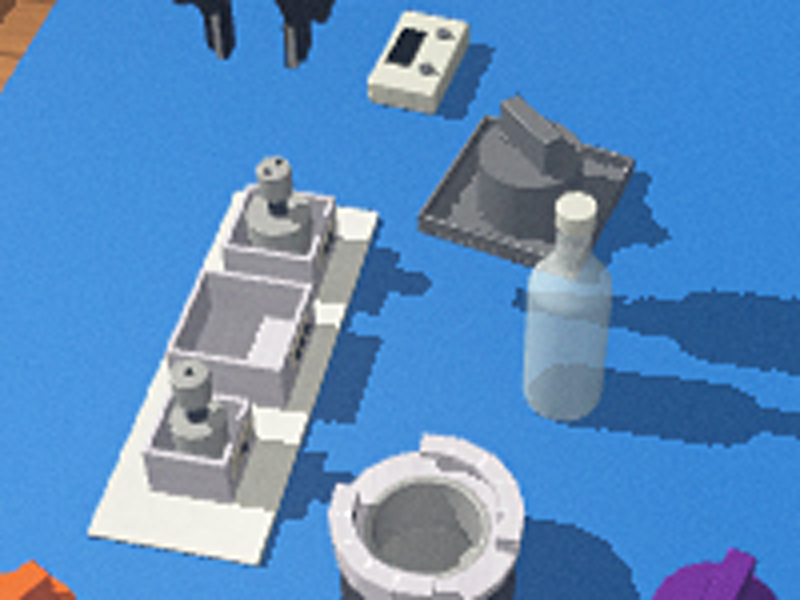

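View pics/sc14.png

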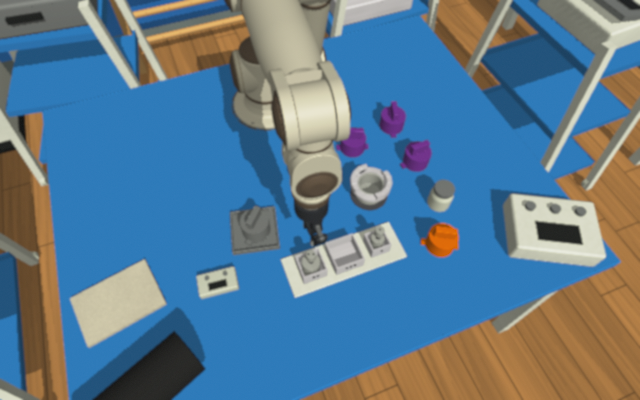

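```bash
python3 -c "
from workcell import bot
print(bot.job_done())"
```

```text
the job is handed in; nothing more can be done
None
```

The job is done and handed in at about 29 s of the 69 s allowed.

- **Cap:** I broke it loose with a 30° twist at 120 N grip and turned it on to about 127° from the pot's x axis. It lifted out freely and now stands bar up inside the grey tray.
- **Weight:** I lifted it out of the pot by its head, lowered it into the two-dot pocket until I felt contact with the floor, then released it. The last pictures show it upright there, with the pot and the three-dot pocket empty.
- **Bystanders:** the side view shows the gel bottle, small weight and stimulator where they stood. The jar is in its place in the scene view. In the scene picture the arm hid the bottle, so only the side and wrist views confirm it.
- **Forces:** the highest wrist force I read was about 11 N, as the cap touched down in the tray. I read forces only at the end of each move, so peaks in between are not recorded.
- **Disagreement:** the camera estimates of the tray centre differed by up to about 9 mm. I used the middle value, and the cap fits inside the tray.

No other check failed.

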